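# Fit the spacer ring and hold the spindle lock of a moulder

### The job

Help me set up the spindle moulder: pick the tallest of the three steel spacer rings off the plywood board, lower it gently over the spindle until it sits flat on the cutter block, and let go of it. Then push the spring-loaded spindle-lock lever at the front of the machine fully down with your gripper and finish while still holding it down, so that I can tighten the nut. Leave the other rings, the nut, the spanner and the rest of the bench as they lie.

Things in the scene. Friction and masses are not known exactly. Their poses are not given: they have to be found in the camera images.
- spacer_tall: the tallest spacer ring, bare steel: 50 mm outside diameter, 32.5 mm bore, 30 mm high, about 0.27 kg. It lies flat on the plywood board. Origin at its centre (15 mm above its underside), z along the bore. Grip it across its outside diameter.
- spacer_mid: another spacer ring, 50 mm outside, 20 mm high, lying flat on the same board; stays there. Origin at its centre.
- spacer_low: another spacer ring, 50 mm outside, 12 mm high, lying flat on the same board; stays there. Origin at its centre.
- board: plywood set-down board, 220 x 200 x 12 mm, fixed on the bench to the right of the machine; the three rings lie on it in any order. Origin under its centre.
- machine: spindle moulder let into the bench, fence removed: cast table 320 mm (x) by 440 mm (y), top 60 mm above the bench, fixed. Origin on the spindle axis at bench height, z up; the table reaches from -130 to +190 mm in its x and -170 to +270 mm in its y; its front edge faces -x, to the robot. The round cutter block is 100 mm across, its two knives stand 5 mm proud.
- spindle_tip (a point): top of the upright spindle, on its axis, 152 mm above the bench. Going down: threaded end 24 mm in diameter to 134 mm, taper to 130 mm, then plain shaft 30 mm in diameter down to the cutter block's flat top at 105 mm. Spindle and cutter block turn together with slight drag.
- seat (a point): on the spindle axis, in the plane of the cutter block's flat top, z up along the spindle. The spacer's underside belongs here, so its centre ends 15 mm above.
- lock_lever (a joint): angle of the spindle-lock lever in rad: 0 at rest (level, sprung up), 0.24 fully down at its stop. It is hinged across the front of the machine, 75 mm behind the centre of its pad; the spring takes about 5.5 N at the centre of the pad to start and 13 N at the stop and throws the lever back up when it is let go.
- pad_top (a point): centre of the upper face of the lever's black rubber-covered pad, 46 mm (x) by 44 mm (y) and 14 mm thick, which sticks out in front of the machine below table height: at x = -223, y = +60 mm in the machine's frame, 50 mm above the bench at rest. Its x axis points along the lever to the hinge. Pressing moves it 18 mm down, nearly straight, and tilts it by the lever's angle. Push here.
- nut: dark hexagonal spindle nut, 36 mm across flats, 23 mm high, on the machine table to the left; leave it.
- spanner: steel open-ended spanner, 240 mm long, lying on the machine table to the left; leave it.
- sample: moulded strip of light wood, 140 x 45 x 28 mm, lying on the bench in front of the machine; leave it.
- sanding_block: cork sanding block, 110 x 60 x 34 mm, on the bench on the left; leave it.
- pencil: red carpenter's pencil, about 165 mm long, on the bench; leave it.
- square: try square with wooden stock and steel blade 200 mm long, on the bench on the right; leave it.
Not all that is in view belongs to the job. Leave any blue look-alike of the spacer_tall alone.

How it is judged:
On the way, in this order (a step that is already met when the one before it is completed fails the run):
1. the tallest spacer ring sits on the cutter block round the spindle and is let go (horizontal distance between spacer_tall and seat below 0.003 m and z of spacer_tall in the frame of seat between 0.012 and 0.018 m and contact force between spacer_tall and the arm below 0.3 N and contact force between spacer_tall and the fingers below 0.3 N), for 0.2 s.
2. the lock lever is pushed fully down and kept there (value of joint lock_lever above 0.205 rad and contact force between lock_lever and the fingers above 6 N), for 0.5 s.
At the end, for the whole second after the job is handed in: The tallest ring sits flat on the cutter block round the spindle (centred within 3 mm, height within 3 mm, tilt under 0.06 rad), not touched by the robot, and the fingers themselves hold the lock lever down: joint above 0.205 rad of 0.24, with more than 6 N on its pad, through the last second (all of step 2 and horizontal distance between spacer_tall and seat below 0.003 m and z of spacer_tall in the frame of seat between 0.012 and 0.018 m and angle between the z axis of spacer_tall and the z axis of seat, either way round below 0.06 rad and contact force between spacer_tall and the fingers below 0.3 N); the arm keeps its last pose, push and grip.
It fails at once if the ring is dropped down the spindle instead of lowered (horizontal distance between spacer_tall and seat below 0.01 m and z of spacer_tall in the frame of seat below 0.06 m and linear speed of spacer_tall above 0.45 m/s).
It fails at once if another ring, the nut, the spanner or another thing on the bench is shifted by more than 40 mm (distance of any of spacer_mid, spacer_low, nut, spanner, sample, sanding_block, pencil, square from where it was at the start of the episode above 0.04 m).
It also fails if it takes over 51 s, if anything falls off the work surface, if the arm or the gripper's body presses on something with over 40 N, if the wrist force passes 120 N, or if a joint passes its speed limit or range.

### The arm

A 7-joint arm with a two-finger parallel gripper is mounted at the origin on the work surface. World frame = base frame: x ahead of the robot, y to its left, z up, the work surface at z = 0. Lengths are in m, angles in rad, forces in N, time in s.
With the tool pointing down it reaches from about 0.425 to 0.825 m from the base axis. Payload 3.6 kg.
Tool frame: the origin (TCP) lies on the centre line of the jaws, within the pads' length; the fingertips stand 22 mm ahead of it and the grasp point (between the pads) lies 3 mm ahead of it; z points along the fingers, y is the line along which they close (so a half turn about z gives the same grasp; the last joint's range is limited). The gripper opens to 93 mm and grips with 3 to 60 N. Pads are 15 mm wide; open, the fingers measure 128 mm over their backs; the gripper's body (75 mm by 188 mm) begins 65 mm behind the grasp point.
Start: joints at [1.317, 0.615, -0.013, 1.423, 0.008, 1.103, -0.04], TCP at [0.147, -0.633, 0.218] pointing down, gripper open.
Joint ranges: [-3.12, 3.12], [-0.3, 2.06], [-1.34, 1.32], [0.26, 2.42], [-1.36, 4.5], [0.01, 1.98], [-2.84, 2.84]. Speed limits (rad/s): [2.79, 2.79, 3.14, 3.14, 3.14, 3.14, 3.14].

### API

Orientations are given as a rotation vector (axis times angle).
In Python, from bench import monitor, grab_frame, close_job gives the robot as it stands. The module is installed in compiled form; this text tells all that it offers.
- The arm moves only by the shell command python3 -m handwheel 'ROWS' [FORCE]. ROWS is JSON, a list of rows, each a list of 7 numbers: the shift along the world's x, y, z in cm, then the turn, a rotation vector about the world's x, y, z in rad, then the gripper command: -1 is fully open, 1 is shut, values between are in proportion. In form: [[tx, ty, tz, wx, wy, wz, hand], ...]. A call has 1 to 20 rows; each row shifts and turns the commanded pose from where the row before left it; what a row does not reach is not made up. A row lasts 1/12 s, in which the tool goes at most 41.7 mm and 7.16 degrees, less where a joint would pass 70% of its speed; a pose out of reach is approached as far as the arm can. A call with a gripper value outside its range is refused whole. The fingers move at their own pace and stop on an object; FORCE is the grip in N (left out, the last holds). Time passes only in rows, so rows that do not move let the fingers close. It gives the time, the measured TCP pose, the force, the opening and the grip force at its end, in the units of the state.
- monitor.get_obs(): the state, without advancing time (a new reading comes with each control period).
- grab_frame(name): name is "side" or "top" or "wrist"; returns a dict with "image" (480x640x3 uint8, red, green, blue), "vfov" (degrees; the focal length in pixels is half the picture's height over the tangent of half this angle, whatever the lens; pixels are square), "cx", "cy" (the principal point, pixels), "R" (3x3) and "t" (3): a world point X has camera coordinates R X + t. Camera axes: x right, y down, z forward; pixel columns grow to the right and rows downward; lengths in m; the calibration is good to about 2 mm. A picture is of the moment at which its call begins. There is no depth.
- close_job(): hands the job in; it is judged then, once.
The state is a dict: "clock": time; "qpos": joint angles; "dq": joint speeds; "joint_efforts": joint torques, N m; "tool_pos": TCP position; "tcp_rot": TCP orientation; "contact_force": force on the tool from outside, world axes, zero at the start; "torque": the same for the moment, N m; "opening": opening from 0.0 (shut) to 1.0 (fully open); "grip_force": force on a finger pad.
Only numpy, scipy, OpenCV 4.12 (cv2) and the standard library are available. Lean on these libraries where they do the work, as an engineer would, in place of code of your own. Each camera call takes 0.05 s, during which the arm holds its last target. There are 200 camera calls.

## Working session

There is one attempt and no reset: what is moved stays moved. The work goes in short steps, Python scripts to look and compute and a shell command to move; the robot and the scene stay as the last step left them, time stands still between calls to the robot, and variables do not carry over. Pictures are saved under pics/ and viewed, at most 10 in all, crops included, and the job is handed in when it is done.

```bash
mkdir -p pics
cat > h.py <<'E'
import numpy as np, cv2, pickle, sys
from bench import monitor, grab_frame, close_job
def snap(cam,name):
    f=grab_frame(cam); pickle.dump(f,open(f'pics/{name}.pkl','wb')); cv2.imwrite(f'pics/{name}.png',f['image'][:,:,::-1]); return f
def load(n): return pickle.load(open(f'pics/{n}.pkl','rb'))
def ray(f,u,v):
    F=240/np.tan(np.radians(f['vfov'])/2); R=np.array(f['R']);t=np.array(f['t'])
    d=R.T@np.array([(u-f['cx'])/F,(v-f['cy'])/F,1]); return -R.T@t, d/np.linalg.norm(d)
def onz(f,u,v,z):
    c,d=ray(f,u,v); return c+d*(z-c[2])/d[2]
def proj(f,X):
    F=240/np.tan(np.radians(f['vfov'])/2); p=np.array(f['R'])@np.array(X)+np.array(f['t']); return p[:2]/p[2]*F+[f['cx'],f['cy']]
def tri(*a):
    A=np.zeros((3,3));b=np.zeros(3);L=[ray(*x) for x in a]
    for c,d in L:
        P=np.eye(3)-np.outer(d,d);A+=P;b+=P@c
    X=np.linalg.solve(A,b); return X,[np.linalg.norm((np.eye(3)-np.outer(d,d))@(X-c)) for c,d in L]
E
python3 - <<'E'
from h import *
np.set_printoptions(precision=4,suppress=True)
for c in("top","side","wrist"):
    f=snap(c,c+"0"); print(c,f['vfov'],f['cx'],f['cy'],-np.array(f['R']).T@f['t'])
print(monitor.get_obs())
E
```

```text
top 55.02253643484084 321.5105311821352 244.81670038846653 [ 0.2756 -0.0301  1.21  ]
side 53.89423866942655 319.39850485815373 231.01118155457132 [0.1187 0.8172 0.8983]
wrist 67.29964244233022 317.1633768101623 239.49059541775276 [ 0.2227 -0.6148  0.384 ]
{'clock': 0.15, 'qpos': array([ 1.3165,  0.6157, -0.0126,  1.4245,  0.0081,  1.1034, -0.0404]), 'dq': array([-0.0019, -0.0037, -0.0005, -0.0038,  0.0024, -0.0002,  0.0001]), 'joint_efforts': array([  0.0007, -45.9348,   0.2093, -16.5941,  -0.0611,   0.0182,
         0.0002]), 'tool_pos': array([ 0.1467, -0.6326,  0.2175]), 'tcp_rot': array([-3.1193, -0.357 ,  0.0004]), 'contact_force': array([-0.2031, -0.7463,  0.9422]), 'torque': array([-0.0174, -0.0143,  0.0361]), 'grip_force': 0.0, 'opening': 0.9994855947525819}
```

View pics/top0.png

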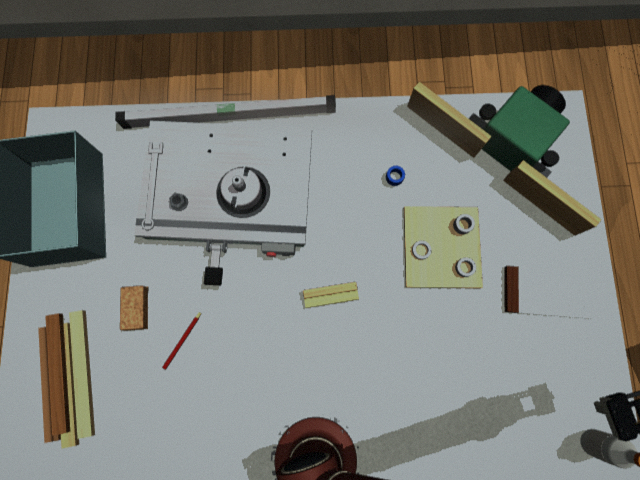

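View pics/side0.png

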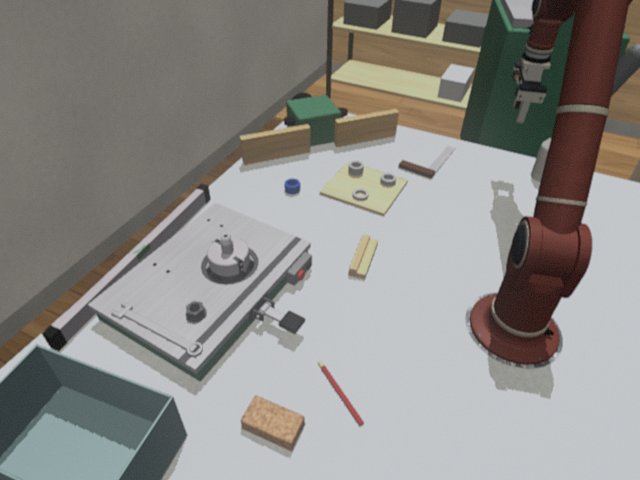

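The top view shows the board at about (443,247), with rings at (464,224), (422,250) and (466,268), and the blue look-alike at (396,175). The spindle is at about (238,183) and the lever pad at (213,275). In the side view the tallest ring appears to be the one at (357,168), which matches top (464,224). I'll enlarge the crops next.

Run:
```python
from h import *
T=cv2.imread('pics/top0.png');S=cv2.imread('pics/side0.png')
def t(I,x,y):
    c=cv2.resize(I[y:y+75,x:x+100],(400,300),interpolation=cv2.INTER_CUBIC)
    for k in range(0,100,10):
        cv2.line(c,(4*k,0),(4*k,6 if k%50 else 14),(0,0,255),1)
        if k<75: cv2.line(c,(0,4*k),(6 if k%50 else 14,4*k),(0,0,255),1)
    cv2.putText(c,f"{x},{y}",(15,25),0,.5,(0,0,255),1); return c
cv2.imwrite('pics/c1.png',np.vstack([np.hstack([t(T,400,205),t(S,320,145)]),np.hstack([t(T,190,155),t(S,190,220)])]))
```

```text
(no output)
```

View pics/c1.png

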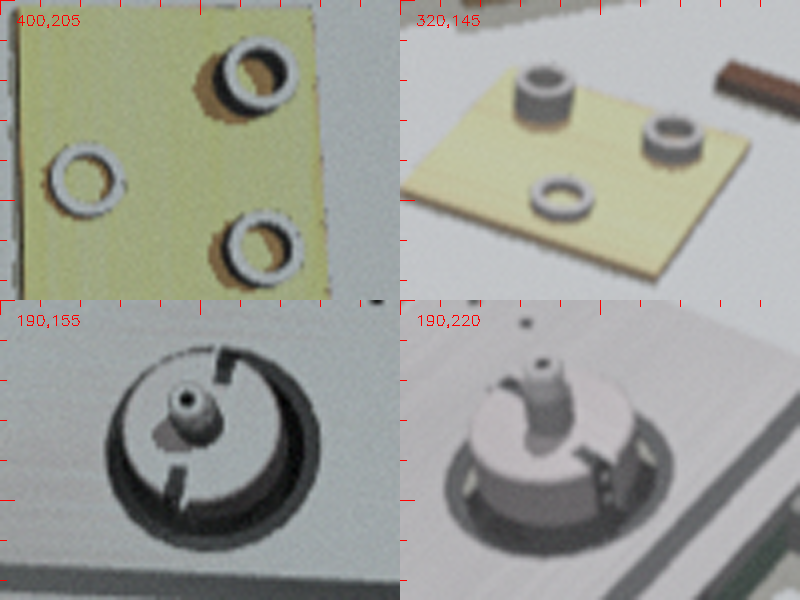

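The upper-right ring is clearly the tallest: its top face is at top (465,223) and side (356,165). The mid ring is at (466,267)/(388,177) and the low ring at (422,250)/(360,193). The spindle tip is at (236.5,179.5)/(226,235.5).

Run:
```python
from h import *
np.set_printoptions(precision=4,suppress=True)
T=load('top0');S=load('side0');o=-.37
for n,a,b in [("tall",(465,223.25),(356,164.75)),("mid",(466.25,266.75),(388.5,176.75)),("low",(421.75,250),(360.5,193)),("tip",(236.75,179.75),(226,235.75)),("pad~",(213,272),(292,320))]:
    X,r=tri((T,a[0]+o,a[1]+o),(S,b[0]+o,b[1]+o)); print(n,X,np.array(r),np.hypot(X[0],X[1]))
print(onz(T,465+o,223.25+o,.042))
f=load('wrist0');print(np.array(f['R']),f['t'])
```

```text
tall [ 0.5732 -0.4095  0.0399] [0.0003 0.0003] 0.7044318089204845
mid [ 0.4584 -0.4039  0.0326] [0.0003 0.0003] 0.6109809537234433
low [ 0.5087 -0.2944  0.0235] [0.0003 0.0003] 0.5878020016267878
tip [0.6711 0.1682 0.1516] [0.0007 0.0007] 0.6918481191950848
pad~ [0.4597 0.2457 0.0472] [0.0048 0.0048] 0.5212088672204698
[ 0.5723 -0.4089  0.042 ]
[[ 0.2256 -0.9742 -0.0019]
 [-0.9356 -0.2172  0.2782]
 [-0.2714 -0.061  -0.9605]] [-0.6485 -0.032   0.3918]
```

View pics/wrist0.png

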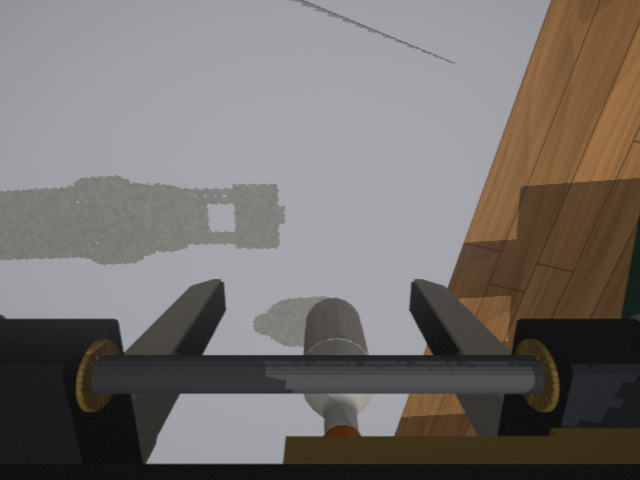

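The heights check out: ring tops measure 40, 33 and 24 mm (expected 42, 32 and 24) and the tip 151.6 mm. The wrist view shows the fingertips at about (218,283) and (416,283), with only bare bench below. Next I'll hover over the tall ring.

```bash
python3 -m handwheel '[[3,1.6,0,0,0,0,-1],[3,1.6,0,0,0,0,-1],[3,1.6,0,0,0,0,-1],[3,1.6,0,0,0,0,-1],[3,1.6,0,0,0,0,-1],[3,1.6,0,0,0,0,-1],[3,1.6,0,0,0,0,-1],[3,1.6,0,0,0,0,-1],[3,1.6,0,0,0,0,-1],[3,1.6,0,0,0,0,-1],[3,1.6,0,0,0,0,-1],[3,1.6,0,0,0,0,-1],[3,1.6,0,0,0,0,-1],[3,1.6,0,0,0,0,-1],[0,0,0,0,0,0,-1],[0,0,0,0,0,0,-1]]'
python3 - <<'E'
from h import *
np.set_printoptions(precision=4,suppress=True)
f=snap('wrist','w1'); o=monitor.get_obs(); print(o['qpos'],o['tool_pos'],o['tcp_rot'],o['clock'])
for z in(.042,.012):
  for x in ([.573,-.4093,z],): print(proj(f,x))
print(proj(f,o['tool_pos']),proj(f,o['tool_pos']-[0,0,.022]))
E
```

```text
clock: 1.48
tool_pos: [0.5691, -0.4061, 0.2172]
tcp_rot: [-3.118, -0.365, -0.0]
contact_force: [-0.3, -0.7, 0.2]
opening: 0.998
grip_force: 0.0
[ 0.6036  0.6993 -0.0207  1.2576  0.0151  1.1864 -0.7594] [ 0.5668 -0.4086  0.2175] [-3.1204 -0.3595  0.0026] 1.5333
[322.0783 215.7327]
[321.7588 209.5951]
[321.7113 301.5809] [321.314  284.2979]
```

View pics/w1.png

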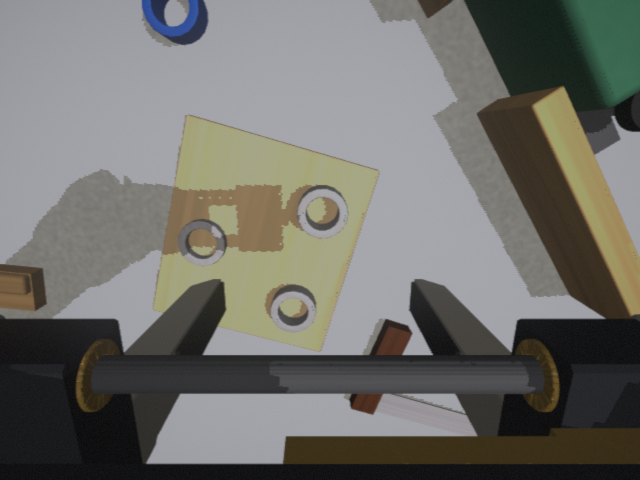

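The tall ring's top face is centred at (323,212), about 4 px off the prediction. I'll step down to get a closer check.

```bash
python3 - <<'E'
from h import *
f=load('w1'); print(onz(f,323,212,.042), tri((f,323,212),(load('top0'),464.63,222.9),(load('side0'),355.63,164.4)))
E
python3 -m handwheel '[[0.3,0,-3,0,0,0,-1],[0.3,0,-3,0,0,0,-1],[0.2,0,-2,0,0,0,-1],[0,0,-2,0,0,0,-1],[0,0,-1,0,0,0,-1],[0,0,0,0,0,0,-1],[0,0,0,0,0,0,-1]]'
python3 - <<'E'
from h import *
np.set_printoptions(precision=4,suppress=True)
f=snap('wrist','w2'); o=monitor.get_obs(); print(o['tool_pos'],o['tcp_rot'],o['clock'])
for x in(.573,.577): print(proj(f,[x,-.409,.042]))
p=o['tool_pos'].copy();p[2]=.042;print('tcp axis at ring top',proj(f,p))
E
```

```text
[ 0.57678592 -0.40930157  0.042     ] (array([ 0.57441371, -0.41015932,  0.03825477]), [np.float64(0.0017046855098215487), np.float64(0.0011809515209403305), np.float64(0.0009660704329737311)])
clock: 2.12
tool_pos: [0.5737, -0.4105, 0.1086]
tcp_rot: [3.121, 0.354, -0.001]
contact_force: [-0.5, -0.0, 0.1]
opening: 1.0
grip_force: 0.0
[ 0.5747 -0.4106  0.1097] [3.1196 0.3545 0.002 ] 2.1667
[315.1785 254.7369]
[316.4873 249.2902]
tcp axis at ring top [318.0901 252.9484]
```

View pics/w2.png

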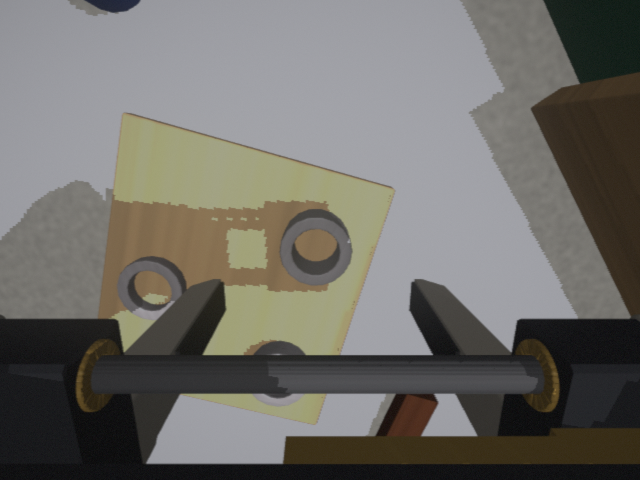

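The ring's top face is centred at about (316,251), within 2 px of the tool axis at (318,253), so it is well centred. I'll descend to TCP z≈0.038 and grip.

```bash
python3 -m handwheel '[[0.1,0.1,-2,0,0,0,-1],[0,0,-2,0,0,0,-1],[0,0,-1.5,0,0,0,-1],[0,0,-1,0,0,0,-1],[0,0,-0.6,0,0,0,-1],[0,0,0,0,0,0,-1],[0,0,0,0,0,0,-1]]' 25; python3 -m handwheel '[[0,0,0,0,0,0,0],[0,0,0,0,0,0,0],[0,0,0,0,0,0,0.5],[0,0,0,0,0,0,0.5],[0,0,0,0,0,0,1],[0,0,0,0,0,0,1],[0,0,0,0,0,0,1],[0,0,0,0,0,0,1]]' 25
```

```text
clock: 2.75
tool_pos: [0.5764, -0.4088, 0.0384]
tcp_rot: [3.12, 0.357, 0.002]
contact_force: [0.0, -0.1, 0.2]
opening: 0.997
grip_force: 0.0
clock: 3.42
tool_pos: [0.5759, -0.4085, 0.0374]
tcp_rot: [3.121, 0.357, 0.001]
contact_force: [-0.3, 0.1, -0.2]
opening: 0.528
grip_force: 25.0
```

Gripped at a 49 mm opening with 25 N. Now I'll lift and carry it to just short of the spindle, so the wrist camera can see the tip.

```bash
python3 -m handwheel '[[0,0,1,0,0,0,1],[0,0,2.5,0,0,0,1],[0,0,3.5,0,0,0,1],[0,0,3.5,0,0,0,1],[0,0,3.5,0,0,0,1],[0,0,3,0,0,0,1],[0,0,0.5,0,0,0,1]]'; python3 -m handwheel '[[0,1.5,0,0,0,0,1],[0,3,0,0,0,0,1],[0.25,3.6,0,0,0,0,1],[0.25,3.6,0,0,0,0,1],[0.25,3.6,0,0,0,0,1],[0.25,3.6,0,0,0,0,1],[0.25,3.6,0,0,0,0,1],[0.25,3.6,0,0,0,0,1],[0.25,3.6,0,0,0,0,1],[0.25,3.6,0,0,0,0,1],[0.25,3.6,0,0,0,0,1],[0.25,3.6,0,0,0,0,1],[0.25,3.6,0,0,0,0,1],[0.25,3.6,0,0,0,0,1],[0.25,3.6,0,0,0,0,1],[0.25,3,0,0,0,0,1],[0,2,0,0,0,0,1],[0,1,0,0,0,0,1],[0,0,0,0,0,0,1],[0,0,0,0,0,0,1]]'
python3 - <<'E'
from h import *
np.set_printoptions(precision=4,suppress=True)
f=snap('wrist','w3'); snap('top','t3'); snap('side','s3'); o=monitor.get_obs(); print(o['qpos'],o['tool_pos'],o['tcp_rot'],o['clock'],o['grip_force'])
print(proj(f,[.671,.168,.152]),proj(f,o['tool_pos']+[0,0,.004-.0]))
W,T,S=[cv2.imread(f'pics/{n}.png') for n in('w3','t3','s3')]
o=np.zeros((600,800,3),np.uint8)
o[:300,:400]=cv2.resize(W,(400,300),interpolation=cv2.INTER_AREA)
o[:300,400:]=cv2.resize(T[130:205,190:290],(400,300),interpolation=cv2.INTER_CUBIC)
o[300:,:400]=cv2.resize(S[190:265,190:290],(400,300),interpolation=cv2.INTER_CUBIC)
o[300:,400:]=cv2.resize(W[100:325,170:470],(400,300),interpolation=cv2.INTER_CUBIC)
cv2.imwrite('pics/c3.png',o)
E
```

```text
clock: 4.0
tool_pos: [0.5785, -0.4099, 0.2199]
tcp_rot: [3.113, 0.356, 0.015]
contact_force: [0.3, -0.8, -1.2]
opening: 0.523
grip_force: 25.0
clock: 5.67
tool_pos: [0.6103, 0.1633, 0.2114]
tcp_rot: [3.119, 0.356, -0.003]
contact_force: [-0.4, -0.6, -3.2]
opening: 0.526
grip_force: 25.0
[-0.2706  0.592  -0.0396  1.4868  0.0277  1.0642 -1.6642] [0.6111 0.1614 0.2122] [ 3.1198  0.3503 -0.0008] 5.8167 24.999272106215358
[332.3328 165.0512] [322.0593 299.6448]
```

View pics/c3.png

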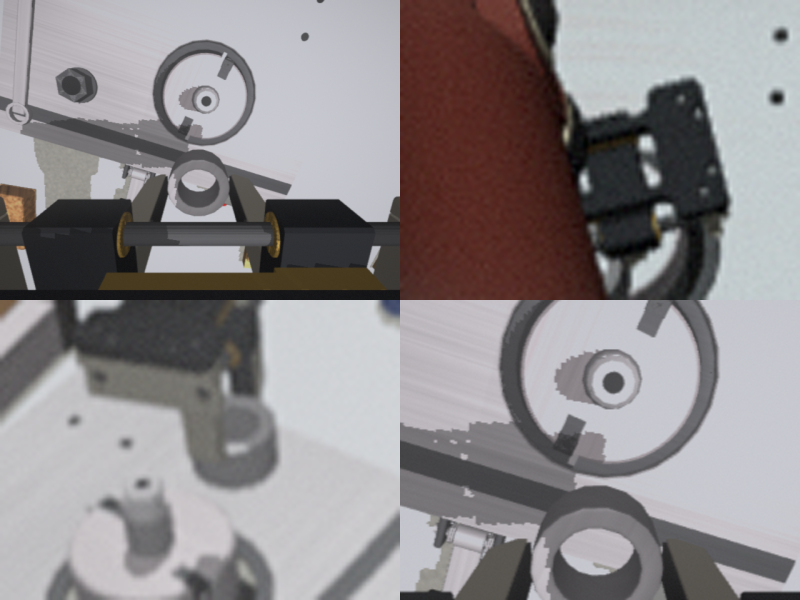

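In the wrist view the tip is at (330,161), against a prediction of (332,165). The ring is centred between the fingers at u≈318, where the calibrated TCP projects to 322. So there is a camera bias of about (-3,-4) px common to both, which agrees with tip ≈ (0.671,0.168). I'll move over it and check at close range.

```bash
python3 -m handwheel '[[1,0.1,0,0,0,0,1],[2,0.2,0,0,0,0,1],[2,0.2,-0.4,0,0,0,1],[1,0,-0.4,0,0,0,1],[0,0,-0.4,0,0,0,1],[0,0,0,0,0,0,1],[0,0,0,0,0,0,1],[0,0,0,0,0,0,1]]'
python3 - <<'E'
from h import *
np.set_printoptions(precision=4,suppress=True)
P=[]
for i in range(6):
    f=snap('wrist','w4'); o=monitor.get_obs(); P.append(o['tool_pos'])
s=snap('side','s4');snap('top','t4')
P=np.array(P);print(P.mean(0),P.std(0),o['tcp_rot'],o['clock'])
p=P.mean(0); 
print('wrist: tcp ringtop',proj(f,p+[0,0,.004]),'ringbot',proj(f,p-[0,0,.026]),'tip',proj(f,[.671,.168,.152]))
print('side: ringtop',proj(s,p+[0,0,.004]),'bot',proj(s,p-[0,0,.026]),'tip',proj(s,[.671,.168,.152]))
W,S=[cv2.imread(f'pics/{n}.png') for n in('w4','s4')]
o=np.zeros((600,800,3),np.uint8)
o[:,:400]=cv2.resize(W[220:370,270:370],(400,600),interpolation=cv2.INTER_CUBIC)
o[:,400:]=cv2.resize(S[170:290,180:260],(400,600),interpolation=cv2.INTER_CUBIC)
cv2.imwrite('pics/c4.png',o)
E
```

```text
clock: 6.48
tool_pos: [0.6701, 0.1694, 0.2007]
tcp_rot: [-3.121, -0.356, 0.001]
contact_force: [-0.6, -0.4, -2.0]
opening: 0.526
grip_force: 25.0
[0.6705 0.1699 0.2009] [0.0001 0.0001 0.0001] [-3.1211 -0.3575 -0.0008] 6.7833
wrist: tcp ringtop [318.037  300.0543] ringbot [317.8994 277.0935] tip [320.8737 263.3473]
side: ringtop [222.3836 218.3863] bot [223.9648 228.3085] tip [225.4191 235.119 ]
```

View pics/c4.png

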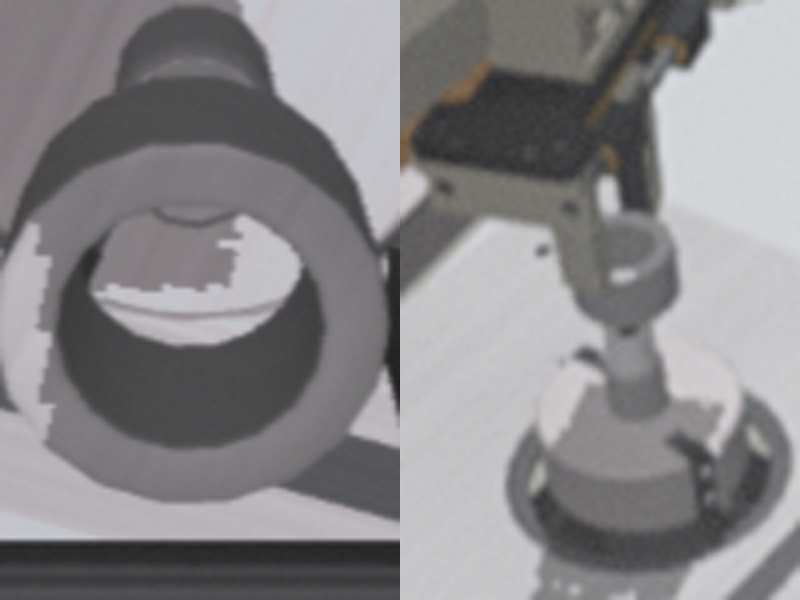

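In the wrist crop the ring's top face is centred at (318.4,300.1), exactly on the projected TCP. The shaft axis is at u≈318.5, so it is aligned laterally. Through the bore, the near edge of the tip shows at v≈276.3. In the side view the tip hole is at (225.2,235.6), right under the ring. Next I'll solve for the remaining x offset.

Run:
```python
from h import *
np.set_printoptions(precision=4,suppress=True)
w=load('w4');s=load('s4');T=load('top0')
for x in(.668,.6705,.673):
    c=np.array([x,.1697,.152]); d=np.array([.974,.226,0])
    print(x,'edge24',proj(w,c-.012*d),'edge22',proj(w,c-.011*d),'side',proj(s,c),'top',proj(T,c), 'shaft far edge z.105',proj(w,c+.015*d-[0,0,.047]),'hole',)
```

```text
0.668 edge24 [317.1987 284.5604] edge22 [317.1985 283.1249] side [226.0691 235.9381] top [235.8171 180.8186] shaft far edge z.105 [317.1691 226.3277] hole
0.6705 edge24 [318.0757 281.0579] edge22 [318.0766 279.6141] side [225.1813 235.6149] top [235.8238 179.8406] shaft far edge z.105 [317.9237 223.1683] hole
0.673 edge24 [318.9579 277.535 ] edge22 [318.9598 276.0827] side [224.2948 235.2922] top [235.8306 178.8635] shaft far edge z.105 [318.682  219.9929] hole
```

The estimates of tip x are: wrist 0.672–0.673, side 0.6705, top 0.6717. I'll shift +1.3 mm and lower to just above the taper.

```bash
python3 -m handwheel '[[0.13,0,-0.5,0,0,0,1],[0,0,-1,0,0,0,1],[0,0,-1,0,0,0,1],[0,0,-0.8,0,0,0,1],[0,0,-0.5,0,0,0,1],[0,0,0,0,0,0,1],[0,0,0,0,0,0,1]]'; python3 -m handwheel '[[0,0,-0.3,0,0,0,1],[0,0,-0.2,0,0,0,1],[0,0,-0.2,0,0,0,1],[0,0,0,0,0,0,1],[0,0,0,0,0,0,1]]'
```

```text
clock: 7.47
tool_pos: [0.6719, 0.1698, 0.1616]
tcp_rot: [3.121, 0.357, -0.002]
contact_force: [0.2, 0.1, -2.7]
opening: 0.52
grip_force: 25.0
clock: 7.88
tool_pos: [0.6722, 0.1698, 0.1554]
tcp_rot: [-3.121, -0.357, -0.0]
contact_force: [-0.1, -0.8, -2.7]
opening: 0.526
grip_force: 25.0
```

No contact at the taper, so I'll keep going down.

```bash
python3 -m handwheel '[[0,0,-0.3,0,0,0,1],[0,0,-0.3,0,0,0,1],[0,0,-0.3,0,0,0,1],[0,0,-0.3,0,0,0,1],[0,0,0,0,0,0,1],[0,0,0,0,0,0,1]]'; python3 -m handwheel '[[0,0,-0.3,0,0,0,1],[0,0,-0.3,0,0,0,1],[0,0,-0.2,0,0,0,1],[0,0,-0.2,0,0,0,1],[0,0,0,0,0,0,1],[0,0,0,0,0,0,1]]'
```

```text
clock: 8.38
tool_pos: [0.6723, 0.1697, 0.143]
tcp_rot: [3.121, 0.357, 0.0]
contact_force: [1.4, -0.6, -4.2]
opening: 0.521
grip_force: 25.0
clock: 8.88
tool_pos: [0.6724, 0.1698, 0.1333]
tcp_rot: [-3.121, -0.357, -0.001]
contact_force: [0.8, 0.2, -3.5]
opening: 0.528
grip_force: 25.0
```

```bash
python3 -m handwheel '[[0,0,-0.1,0,0,0,1],[0,0,-0.1,0,0,0,1],[0,0,0,0,0,0,1],[0,0,0,0,0,0,1]]'; python3 -m handwheel '[[0,0,-0.1,0,0,0,1],[0,0,0,0,0,0,1],[0,0,0,0,0,0,1]]'
```

```text
clock: 9.22
tool_pos: [0.6723, 0.1698, 0.1315]
tcp_rot: [-3.121, -0.357, -0.001]
contact_force: [1.2, -0.4, -2.1]
opening: 0.528
grip_force: 25.0
clock: 9.47
tool_pos: [0.6725, 0.1699, 0.1306]
tcp_rot: [-3.121, -0.357, -0.001]
contact_force: [2.3, -0.6, -1.0]
opening: 0.526
grip_force: 25.0
```

The wrist force shows the weight being taken, so the ring is seated. I'll release, lift and move towards the lever.

```bash
python3 -m handwheel '[[0,0,0,0,0,0,-0.15],[0,0,0,0,0,0,-0.3],[0,0,0,0,0,0,-0.5],[0,0,0,0,0,0,-0.6],[0,0,0,0,0,0,-0.6],[0,0,0,0,0,0,-0.6]]' 10; python3 -m handwheel '[[0,0,0.5,0,0,0,-0.6],[0,0,1,0,0,0,-0.6],[0,0,2,0,0,0,-0.6],[0,0,3,0,0,0,-0.6],[0,0,3,0,0,0,-0.6],[0,0,2,0,0,0,-0.6],[-3,0.6,0,0,0,0,0],[-3.6,1.2,0,0,0,0,1],[-3.6,1.2,0,0,0,0,1],[-3.6,1.2,0,0,0,0,1],[-3.6,1.2,0,0,0,0,1],[-2.6,1,0,0,0,0,1],[-1,0.4,0,0,0,0,1],[0,0,0,0,0,0,1],[0,0,0,0,0,0,1],[0,0,0,0,0,0,1]]'
python3 - <<'E'
from h import *
np.set_printoptions(precision=4,suppress=True)
f=snap('wrist','w5');s=snap('side','s5');o=monitor.get_obs();p=o['tool_pos'];print(p,o['tcp_rot'],o['qpos'],o['opening'],o['clock'])
print('pad pred',proj(f,[.452,.241,.05]),'side',proj(s,[.452,.241,.05]),'ring',proj(s,[.672,.1697,.135]),proj(s,[.672,.1697,.105]))
W,S=[cv2.imread(f'pics/{n}.png') for n in('w5','s5')]
o=np.zeros((600,800,3),np.uint8)
o[:480,:400]=cv2.resize(W[60:380,187:453],(400,480),interpolation=cv2.INTER_CUBIC)
o[:300,400:]=cv2.resize(S[210:285,185:285],(400,300),interpolation=cv2.INTER_CUBIC)
o[300:,400:]=cv2.resize(S[290:365,240:340],(400,300),interpolation=cv2.INTER_CUBIC)
cv2.imwrite('pics/c5.png',o)
E
```

```text
clock: 9.97
tool_pos: [0.672, 0.1699, 0.1304]
tcp_rot: [-3.121, -0.357, 0.0]
contact_force: [-0.2, -0.0, -0.3]
opening: 0.795
grip_force: 0.0
clock: 11.3
tool_pos: [0.4644, 0.2367, 0.2457]
tcp_rot: [3.121, 0.353, 0.003]
contact_force: [0.3, 0.9, 0.1]
opening: 0.132
grip_force: 0.0
[0.4641 0.2366 0.2452] [3.1212 0.3519 0.0015] [-0.47    0.3869 -0.0625  1.7547  0.0291  1.0003 -1.8899] 0.04331532087799506 11.4
pad pred [310.5644 225.3279] side [293.5522 317.9426] ring [225.5009 240.737 ] [226.9628 249.862 ]
```

View pics/c5.png

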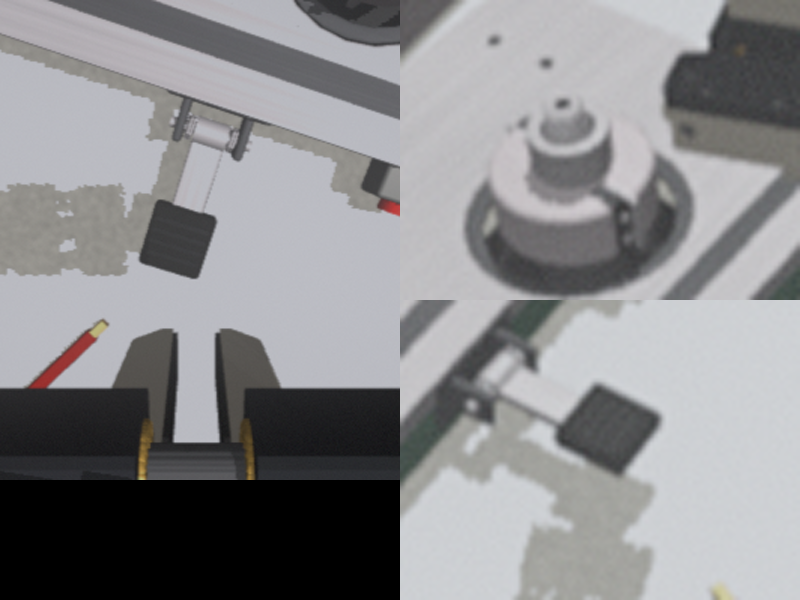

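The ring sits flat on the block around the spindle. The pad's top face is centred at about wrist (306,217) and side (292,321).

Run:
```python
from h import *
np.set_printoptions(precision=4,suppress=True)
f=load('w5');s=load('s5');T=load('top0')
print(tri((f,306,216.7),(s,292,320.7)),onz(f,306,216.7,.05),onz(s,292,320.7,.05),onz(T,213,272,.05))
print([onz(f,187+a/1.504,60+b/1.5,.05) for a,b in((158,200),(217,217),(200,275),(140,258))])
```

```text
(array([0.4562, 0.2458, 0.0418]), [np.float64(0.0024250616839421022), np.float64(0.002425061683942159)]) [0.4599 0.2476 0.05  ] [0.4514 0.2493 0.05  ] [0.463  0.2455 0.05  ]
[array([0.4803, 0.2664, 0.05  ]), array([0.4778, 0.2252, 0.05  ]), array([0.4352, 0.2271, 0.05  ]), array([0.438 , 0.2703, 0.05  ])]
```

The pad centre is about (0.456,0.247), which fits the spindle position with a machine yaw of about -4.5°. I'll descend to just above the pad.

```bash
python3 -m handwheel '[[-0.4,0.5,-1,0,0,0,1],[-0.4,0.5,-2.5,0,0,0,1],[0,0,-3.5,0,0,0,1],[0,0,-3.5,0,0,0,1],[0,0,-3,0,0,0,1],[0,0,-2,0,0,0,1],[0,0,-1,0,0,0,1],[0,0,0,0,0,0,1],[0,0,0,0,0,0,1]]'; python3 -m handwheel '[[0,0,-0.5,0,0,0,1],[0,0,-0.3,0,0,0,1],[0,0,-0.2,0,0,0,1],[0,0,0,0,0,0,1],[0,0,0,0,0,0,1]]'
```

```text
clock: 12.15
tool_pos: [0.4551, 0.2477, 0.0804]
tcp_rot: [3.121, 0.355, 0.001]
contact_force: [-0.5, 0.6, 0.5]
opening: 0.001
grip_force: 0.0
clock: 12.57
tool_pos: [0.4543, 0.2479, 0.0707]
tcp_rot: [-3.121, -0.357, -0.001]
contact_force: [-0.7, -0.1, 0.2]
opening: 0.004
grip_force: 0.0
```

```bash
python3 -m handwheel '[[0,0,-0.3,0,0,0,1],[0,0,-0.3,0,0,0,1],[0,0,0,0,0,0,1],[0,0,0,0,0,0,1]]'; python3 -m handwheel '[[0,0,-0.3,0,0,0,1],[0,0,-0.3,0,0,0,1],[0,0,0,0,0,0,1],[0,0,0,0,0,0,1]]'
```

```text
clock: 12.9
tool_pos: [0.4539, 0.2477, 0.0641]
tcp_rot: [3.121, 0.357, -0.001]
contact_force: [0.1, -0.3, -0.4]
opening: 0.004
grip_force: 0.0
clock: 13.23
tool_pos: [0.4539, 0.2478, 0.0581]
tcp_rot: [3.121, 0.357, -0.001]
contact_force: [-0.8, -0.1, 0.0]
opening: 0.004
grip_force: 0.0
```

There is still no contact with the tips at z≈0.036, 14 mm below where the pad should be. I'll stop and look.

Run:
```python
from h import *
np.set_printoptions(precision=4,suppress=True)
f=snap('wrist','w6');s=snap('side','s6');t=snap('top','t6');o=monitor.get_obs();p=o['tool_pos'];print(p,o['contact_force'],o['opening'])
q=p-[0,0,.022]
print('tips w',proj(f,q),'s',proj(s,q),'t',proj(t,q)); c=np.array([.456,.247,.05]);print('pad',proj(f,c),proj(s,c),proj(t,c))
W,S,T=[cv2.imread(f'pics/{n}.png') for n in('w6','s6','t6')]
o=np.zeros((600,800,3),np.uint8)
o[:300,:400]=cv2.resize(W[180:330,220:420],(400,300),interpolation=cv2.INTER_CUBIC)
o[300:,:400]=cv2.resize(W,(400,300),interpolation=cv2.INTER_AREA)
o[:,400:]=cv2.resize(S[250:370,250:330],(400,600),interpolation=cv2.INTER_CUBIC)
cv2.imwrite('pics/c6.png',o)
```

```text
[0.4542 0.2478 0.0584] [0.4527 0.2046 0.3134] 0.00497085531147366
tips w [317.6968 279.2358] s [291.3907 323.5541] t [213.2556 276.2272]
pad [320.1116 286.3946] [290.6997 319.2176] [212.3471 274.7374]
```

View pics/c6.png

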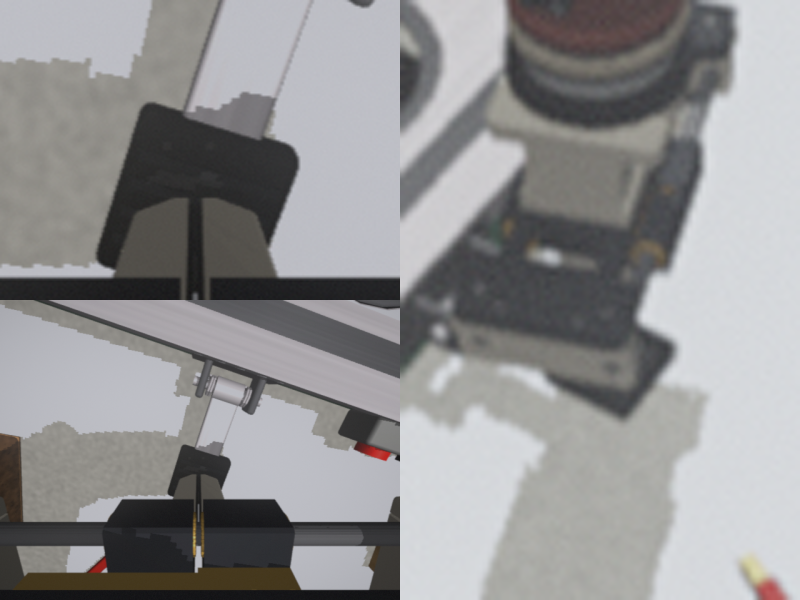

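The fingertips are over the pad at wrist (317,279), and the pad's corners in the side view have hardly moved, so it is not pressed yet. It must be lower than assumed. I'll triangulate the corners.

Run:
```python
from h import *
np.set_printoptions(precision=4,suppress=True)
f=load('w5');s=load('s5');g=load('w6')
for n,a,b in(("-x-y",(320,243.3),(305.2,320)),("-x+y",(280.1,232),(294.2,332.5)),("+x-y",(331.3,204.7),(289.5,310.7)),("+x+y",(292,193.3),(279.2,323))):
    print(n,*tri((f,*a),(s,*b)))
print('w5/w6 far corners',tri((f,292,193.3),(g,293.5,231.5)),tri((f,331.3,204.7),(g,369,255)))
```

```text
-x-y [0.4311 0.2258 0.0368] [np.float64(0.0005023379248713032), np.float64(0.000502337924871198)]
-x+y [0.4353 0.2703 0.0417] [np.float64(0.0005090922552175419), np.float64(0.000509092255217371)]
+x-y [0.4748 0.223  0.0418] [np.float64(0.00211580154484223), np.float64(0.002115801544842362)]
+x+y [0.4777 0.2653 0.0442] [np.float64(0.00209533656011763), np.float64(0.00209533656011765)]
w5/w6 far corners (array([0.4778, 0.2669, 0.0348]), [np.float64(7.225357335985261e-05), np.float64(7.22535733598891e-05)]) (array([0.4761, 0.2246, 0.0414]), [np.float64(0.0002006659949214462), np.float64(0.00020066599492146877)])
```

Measured, the pad top is at about 0.035–0.042 with its centre near (0.455,0.246), so I'm on target laterally. I'll continue down gently and watch the force.

```bash
python3 -m handwheel '[[0,0,-0.2,0,0,0,1],[0,0,-0.1,0,0,0,1],[0,0,0,0,0,0,1],[0,0,0,0,0,0,1]]'; python3 -m handwheel '[[0,0,-0.2,0,0,0,1],[0,0,-0.1,0,0,0,1],[0,0,0,0,0,0,1],[0,0,0,0,0,0,1]]'
```

```text
clock: 13.72
tool_pos: [0.454, 0.2478, 0.0552]
tcp_rot: [3.121, 0.357, -0.0]
contact_force: [0.3, 0.8, -0.2]
opening: 0.007
grip_force: 0.0
clock: 14.05
tool_pos: [0.454, 0.2478, 0.0522]
tcp_rot: [3.121, 0.357, -0.0]
contact_force: [0.5, 0.9, 0.1]
opening: 0.001
grip_force: 0.0
```

Run:
```python
from h import *
np.set_printoptions(precision=4,suppress=True)
w=snap('wrist','w7');s=snap('side','s7');o=monitor.get_obs();print(o['contact_force'],o['torque'],o['joint_efforts'],o['tool_pos'])
def shift(a,b,x,y,ww,h):
    A=cv2.cvtColor(a['image'],7).astype(np.float32);B=cv2.cvtColor(b['image'],7).astype(np.float32)
    return cv2.phaseCorrelate(A[y:y+h,x:x+ww],B[y:y+h,x:x+ww],cv2.createHanningWindow((ww,h),cv2.CV_32F))
print('side pad',shift(load('s6'),s,288,318,24,20), shift(load('s5'),s,288,318,24,20))
print('wrist pad corner',shift(load('w6'),w,345,235,40,40),shift(load('w6'),w,275,215,40,40))
d=.194
for c in([.4778,.2669,.035],[.4761,.2246,.04]): print('static would be',proj(load('w6'),c),proj(w,c), 'moving',proj(w,np.array(c)-[0,0,.006]))
```

```text
[ 0.4598  0.3462 -0.0975] [ 0.0372 -0.021  -0.0525] [ -0.0006 -39.9316  -0.1156  -9.3212   0.0126  -0.0766  -0.    ] [0.4541 0.2478 0.0523]
side pad ((0.19953161531533858, 0.04246651737011575), 1.107688776155313) ((0.08575450710353216, 0.04199681193878391), 1.0036178718010584)
wrist pad corner ((1.131488555153151, 3.7930921464901033), 0.738355217576027) ((0.11630548158775866, 2.8310170911917574), 0.7425849115848542)
static would be [293.4098 231.6024] [292.8026 234.6766] moving [293.5123 231.7537]
static would be [368.8485 254.0335] [370.4496 257.7941] moving [368.8685 254.1624]
```

The pad has not moved, so the tips are still above it. I'll continue in small steps.

```bash
for i in 1; do python3 -m handwheel '[[0,0,-0.2,0,0,0,1],[0,0,0,0,0,0,1],[0,0,0,0,0,0,1]]' | grep -E 'pos|force'; done;  python3 -m handwheel '[[0,0,-0.2,0,0,0,1],[0,0,0,0,0,0,1],[0,0,0,0,0,0,1]]'| grep -E 'pos|force'; python3 -m handwheel '[[0,0,-0.2,0,0,0,1],[0,0,0,0,0,0,1],[0,0,0,0,0,0,1]]'
```

```text
tool_pos: [0.454, 0.2478, 0.0503]
contact_force: [0.7, -0.5, 0.2]
grip_force: 0.0
tool_pos: [0.454, 0.2479, 0.0487]
contact_force: [-1.0, 0.0, 5.8]
grip_force: 2.6
clock: 14.9
tool_pos: [0.4538, 0.2479, 0.0468]
tcp_rot: [-3.121, -0.357, 0.001]
contact_force: [-1.1, -0.3, 5.6]
opening: 0.001
grip_force: 3.1
```

Contact at TCP z≈0.049 with 5.7 N, which is the spring preload. Now I'll press it down in steps.

```bash
python3 -m handwheel '[[0,0,-0.3,0,0,0,1],[0,0,-0.3,0,0,0,1],[0,0,0,0,0,0,1],[0,0,0,0,0,0,1]]'| grep -E 'pos|force';  python3 -m handwheel '[[0,0,-0.3,0,0,0,1],[0,0,-0.2,0,0,0,1],[0,0,0,0,0,0,1],[0,0,0,0,0,0,1]]'| grep -E 'pos|force'; python3 -m handwheel '[[0,0,-0.2,0,0,0,1],[0,0,-0.1,0,0,0,1],[0,0,0,0,0,0,1],[0,0,0,0,0,0,1]]'
```

```text
tool_pos: [0.4535, 0.2479, 0.041]
contact_force: [-2.4, -1.2, 10.2]
grip_force: 4.6
tool_pos: [0.4536, 0.2479, 0.0364]
contact_force: [-3.1, -0.4, 11.0]
grip_force: 5.7
clock: 15.9
tool_pos: [0.4538, 0.2479, 0.0336]
tcp_rot: [-3.121, -0.357, 0.0]
contact_force: [-2.8, -1.1, 12.0]
opening: 0.006
grip_force: 6.4
```

```bash
python3 -m handwheel '[[0,0,-0.2,0,0,0,1],[0,0,0,0,0,0,1],[0,0,0,0,0,0,1]]'| grep -E 'pos|force';  python3 -m handwheel '[[0,0,-0.15,0,0,0,1],[0,0,0,0,0,0,1],[0,0,0,0,0,0,1]]'| grep -E 'pos|force'; python3 -m handwheel '[[0,0,-0.1,0,0,0,1],[0,0,0,0,0,0,1],[0,0,0,0,0,0,1],[0,0,0,0,0,0,1]]'
```

```text
tool_pos: [0.4539, 0.248, 0.0329]
contact_force: [-5.0, -2.8, 21.6]
grip_force: 10.8
tool_pos: [0.4539, 0.2479, 0.0325]
contact_force: [-6.7, -3.7, 30.8]
grip_force: 15.4
clock: 16.73
tool_pos: [0.4539, 0.248, 0.0323]
tcp_rot: [-3.121, -0.357, -0.002]
contact_force: [-7.9, -4.6, 35.7]
opening: 0.004
grip_force: 18.5
```

The pad is on its stop: TCP z went from 0.050 to 0.0323 (18 mm of travel) and the force rises stiffly there, shared by both fingers. I'll ease off a little, hold, and check numerically that the ring hasn't moved.

```bash
python3 -m handwheel '[[0,0,0.1,0,0,0,1],[0,0,0,0,0,0,1],[0,0,0,0,0,0,1],[0,0,0,0,0,0,1],[0,0,0,0,0,0,1],[0,0,0,0,0,0,1],[0,0,0,0,0,0,1],[0,0,0,0,0,0,1]]'
python3 - <<'E'
from h import *
s=snap('side','s8');r=load('s5')
g=lambda f,x,y,w,h:cv2.cvtColor(f['image'],7).astype(np.float32)[y:y+h,x:x+w]
for b in((205,225,50,50),):
    print('ring shift',cv2.phaseCorrelate(g(r,*b),g(s,*b)),np.abs(g(r,*b)-g(s,*b)).mean())
b=(288,318,24,20);print('pad region diff',np.abs(g(r,*b)-g(load('s7'),*b)).mean(),np.abs(g(r,*b)-g(s,*b)).mean())
E
```

```text
clock: 17.4
tool_pos: [0.4539, 0.248, 0.0325]
tcp_rot: [-3.121, -0.357, -0.001]
contact_force: [-6.0, -2.7, 30.3]
opening: 0.006
grip_force: 15.4
ring shift ((-0.06028027531439761, 0.06175897150759724), 0.8454842798233032) 10.454
pad region diff 17.704166 35.245834
```

The ring hasn't moved, and the pad is down and held at 30 N. Handing the job in.

```bash
python3 -c "
from bench import close_job
print(close_job())"
```

```text
the job is handed in; nothing more can be done
None
```

The tallest ring is seated on the cutter block around the spindle and released, and the job was handed in with the gripper holding the lock lever down at its stop with about 30 N; no verdict came back, and the lever angle is inferred from the 18 mm of travel and the force rise.

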